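# Comb washed stirring rods into the tray's bay, up to the fence

## Task

The washed glass stirring rods lie scattered in the steel tray. Take the rake from its rest and comb the rods with it towards you, down into the tray's sunken bay, until all five lie side by side along the fence; press the row closed against the fence for a moment, until you feel it firm (a few newtons; glass breaks at 12), without grinding the tines on the tray or touching the rods with the gripper. Then stand the rake back in its rest; leave the bottle, timer and beaker where they are.

Things in the scene. Friction and masses are not known exactly. Their poses are not given: they have to be found in the camera images.
- tray: Fixed steel tray, 266 (x) by 196 mm (y), rim 22 mm high, walls 3 mm, wire handle at each y end. Origin: centre of its underside, z up. Inside x = -130 to 130, y = -95 to 95 mm. Stepped floor: 7 mm above the origin from x = 130 to -66.5 mm, then a sharp 2 mm drop into the sunken bay at the -x end (nearest the robot). The rods lie along y, more or less, on the upper floor.
- bay_middle (a point): Middle of the sunken bay's floor, 5 mm above the tray's origin; tray axes. Across the bay, along y, is clipped a fixed aluminium fence, 8 mm thick, 13 mm high. It was set by hand: its rod-side face stands anywhere from x = -122 to -110 mm of the tray; its setting is not measured, but it is seen and felt. Step to fence is the five rods side by side plus 3 to 16 mm.
- rake: Rigid rake, about 140 g. Origin: middle of the row of tine tips, z up. Seven blunt upright nylon tines, 5 mm thick, 18 mm apart along y, under a bar 120 mm long (y), 12 mm wide (x), from 16 to 28 mm above the tips. Both faces alike. Pressed on steel or a closed row of glass it is stiff, several N per mm.
- rake_grip (a point): Middle of the rake's upright black grip, 58 mm above the tine tips; axes as the rake's. The grip is 16 mm thick (x) by 28 mm wide (y) and reaches from 36 to 84 mm above the tips, over the middle of the bar.
- rake_rest: Fixed white plastic channel in which the rake stands on its tine tips. Origin: centre of its underside. The channel runs along its y, 132 mm long and 16 mm wide inside, floor 6 mm above the origin, rim 36 mm, mouth flared by a few mm. The rake's bar (120 by 12 mm) has 2 mm of play to either side, 6 mm to either end, so it may lean a few degrees.
- bottle: Bystander: glass screw bottle, 66 mm wide, 135 mm tall, origin under its centre.
- timer: Bystander: bench timer, 62 mm square, 16 mm high, origin under its centre.
- beaker: Bystander: glass beaker, 70 mm wide, 91 mm tall, origin under its centre.
- rod_1: Solid glass stirring rod, about 20 g, 110 mm long and 7 to 9 mm thick (the five are not all equally thick), lying on the tray's upper floor at the start. Origin: middle of its axis; its y runs along the rod (it may roll about it). Smooth, it slides and rolls easily; while the row is pressed a rod can be pinched at the step, and drops as the rake eases off.
- rod_2: Solid glass stirring rod, about 20 g, 110 mm long and 7 to 9 mm thick (the five are not all equally thick), lying on the tray's upper floor at the start. Origin: middle of its axis; its y runs along the rod (it may roll about it). Smooth, it slides and rolls easily; while the row is pressed a rod can be pinched at the step, and drops as the rake eases off.
- rod_3: Solid glass stirring rod, about 20 g, 110 mm long and 7 to 9 mm thick (the five are not all equally thick), lying on the tray's upper floor at the start. Origin: middle of its axis; its y runs along the rod (it may roll about it). Smooth, it slides and rolls easily; while the row is pressed a rod can be pinched at the step, and drops as the rake eases off.
- rod_4: Solid glass stirring rod, about 20 g, 110 mm long and 7 to 9 mm thick (the five are not all equally thick), lying on the tray's upper floor at the start. Origin: middle of its axis; its y runs along the rod (it may roll about it). Smooth, it slides and rolls easily; while the row is pressed a rod can be pinched at the step, and drops as the rake eases off.
- rod_5: Solid glass stirring rod, about 20 g, 110 mm long and 7 to 9 mm thick (the five are not all equally thick), lying on the tray's upper floor at the start. Origin: middle of its axis; its y runs along the rod (it may roll about it). Smooth, it slides and rolls easily; while the row is pressed a rod can be pinched at the step, and drops as the rake eases off.
Things that resemble listed ones, but are neither listed nor needed, are in the scene too. Leave any green look-alike of the rake alone.

How it is judged:
By the outcome, as a careful person would: the job done as asked, in the order asked, and still so for the second after the job is handed in, with the robot touching nothing.
It also fails if it takes over 67 s, if anything falls off the work surface, if the arm or the gripper's body presses on something with over 40 N, if the wrist force passes 120 N, or if a joint passes its speed limit or range.

## Robot

A 6-joint arm with a two-finger parallel gripper is mounted at the origin on a cart in front of the work surface, level with it; the furniture and walls round the work are solid. World frame = base frame: x ahead of the robot, y to its left, z up, the work surface at z = 0. Lengths are in m, angles in rad, forces in N, time in s.
With the tool pointing down it reaches from about 0.35 to 0.8 m from the base axis. Payload 7.3 kg.
Tool frame: the origin (TCP) lies between the finger pads; the fingertips stand 25 mm ahead of it and the grasp point (between the pads) lies 6 mm ahead of it; z points along the fingers, y is the line along which they close (so a half turn about z gives the same grasp; the last joint's range is limited). The gripper opens to 85 mm and grips with 20 to 120 N. Pads are 22 mm wide; open, the fingers measure 114 mm over their backs; the gripper's body (76 mm by 85 mm) begins 54 mm behind the grasp point. The pads swing forward as they close: fully open they stand 13 mm farther back than shut.
Start: joints at [-1.333, 0.342, 1.524, -0, 1.275, -0.146], TCP at [0.197, -0.487, 0.221] pointing down, gripper open.
Joint ranges: [-2.53, 2.53], [-0.77, 2.02], [0.04, 2.7], [-1, 4.14], [0.28, 2.66], [-3.11, 3.11]. Speed limits (rad/s): [2.57, 2.57, 3.14, 3.14, 3.14, 3.14].

## Interface

Orientations are given as a 3x3 rotation matrix whose columns are the frame's x, y, z axes.
In Python, from plant import monitor, optics, ctrl, spotter gives the robot as it stands.
- The arm moves only by the tool send_rows, never from a script. Its argument "targets" is a list of rows, each a list of 3 entries, a list of its own where there are three numbers: the shift along the world's x, y, z in cm, then the turn about the world's z in rad, then the finger opening in cm, from 0 to 8.54. A call has 1 to 12 rows; each row shifts and turns the commanded pose from where the row before left it; what a row does not reach is not made up. A row lasts 1/10 s, in which the tool goes at most 50 mm and 8.59 degrees, less where a joint would pass 70% of its speed; a pose out of reach is approached as far as the arm can. A call is refused whole if a number of a shift passes 5 or a number of a turn 0.15, either way. A call with a gripper value outside its range is refused whole. The fingers move at their own pace and stop on an object; the grip force is fixed at half the most. Time passes only in rows, so rows that do not move let the fingers close. It gives the time, the measured TCP pose, the force, the opening and the grip force at its end, in the units of the state.
- monitor.state(): the state, without advancing time (a new reading comes with each control period).
- optics.snapshot(name): name is "scene" or "top" or "wrist"; returns a dict with "image" (420x560x3 uint8, blue, green, red), "z_map" (420x560 float32, m along the optical axis (not along the pixel's ray), 0 where there is no reading), "camera_matrix" (3x3 intrinsics, pixels), "extrinsics" (4x4, takes a point from camera to world coordinates); the wrist camera has in their place "hand_eye" (4x4, takes a point from camera to tool coordinates, whose origin is the TCP and whose axes are the flange's). Camera axes: x right, y up, looking along -z (the intrinsics and any distortion apply to the point x, -y, -z); pixel columns grow to the right and rows downward; lengths in m; the calibration is good to about 2 mm. A picture is of the moment at which its call begins: read the wrist's pose just before it.
- ctrl.hand_in(): hands the job in; it is judged then, once.
Trained networks look in the newest picture that a camera, given by its name, has taken for a name from the list of things; names that differ only in an ending like _2 or _b are one class to them, and where a whole thing is asked for, a point or a joint stands for the part that bears it (a point fixed in the world has none). Each returns a list of dicts, best first, with "confidence" (0 to 1); they miss things now and then, are a little off and sometimes report something else, mostly with a low value. They report only what shows in the picture. A call takes as long as a camera call. They do not tell look-alikes from the thing itself.
- spotter.look_for(camera, thing): "bbox" ([centre column, centre row, width, height] in pixels, round what is visible of it).
- spotter.regions_of(camera, thing): "mask" (420x560 bool, what is visible of it) and "bbox" ([centre column, centre row, width, height] in pixels, round what is visible of it).
The state is a dict: "clock": time; "joint_positions": joint angles; "joint_vel": joint speeds; "joint_torque": joint torques, N m; "position": TCP position; "ee_rot": TCP orientation; "contact_force": force on the tool from outside, world axes, zero at the start; "moment": the same for the moment, N m; "gripper_width": opening from 0.0 (shut) to 1.0 (fully open); "grasp_force": force on a finger pad.
Only numpy, scipy, OpenCV 4.12 (cv2) and the standard library are available. Lean on these libraries where they do the work, as an engineer would, in place of code of your own. Each camera call takes 0.05 s, during which the arm holds its last target. There are 200 camera calls.

## Working session

There is one attempt and no reset: what is moved stays moved. The work goes in short steps, Python scripts to look and compute and a tool call to move; the robot and the scene stay as the last step left them, time stands still between calls to the robot, and variables do not carry over. Pictures are saved under pics/ and viewed, at most 10 in all, crops included, and the job is handed in when it is done.

Besides the shell and the picture viewer there is one more tool, called after "Emit:" as name(argument=value, ...), one argument or row to a line, values as JSON. send_rows: Moves the arm, as the interface text tells. Its arguments: {"type":"object","properties":{"targets":{"type":"array","items":{"type":"array"}}},"required":["targets"]}

```bash
mkdir -p pics
cat > h.py <<'E'
import numpy as np,cv2
from plant import monitor,optics,ctrl,spotter
def snap(n,save=None):
    s=monitor.state(); d=optics.snapshot(n)
    if n=="wrist":
        T=np.eye(4);T[:3,:3]=np.array(s["ee_rot"]);T[:3,3]=s["position"]
        d["E"]=T@np.array(d["hand_eye"])
    else: d["E"]=np.array(d["extrinsics"])
    z=d["z_map"];K=np.array(d["camera_matrix"]);v,u=np.mgrid[:420,:560]
    P=np.stack([(u-K[0,2])/K[0,0]*z,-(v-K[1,2])/K[1,1]*z,-z],-1)
    d["W"]=P@d["E"][:3,:3].T+d["E"][:3,3]; d["W"][z==0]=np.nan
    if save: cv2.imwrite("pics/"+save,d["image"])
    return d
def st():
    s=monitor.state()
    for k in("clock","position","ee_rot","contact_force","gripper_width","joint_positions"):print(k,np.round(s[k],4).tolist())
E
python3 - <<'E'
from h import *
st()
for n in("scene","top"):
    d=snap(n,n+"0.png"); print(n,d["E"][:3,3].round(3),-d["E"][:3,2].round(2),[k for k in d if k not in("image","z_map","W")])
    for t in("tray","rake","rake_rest","bottle","timer","beaker","rod_1"):
        for r in spotter.regions_of(n,t)[:6]:
            w=d["W"][r["mask"]]; w=w[~np.isnan(w[:,0])]
            print(t,round(r["confidence"],2),np.round(r["bbox"]).tolist(),len(w),np.percentile(w,[3,50,97],axis=0).round(3).tolist() if len(w) else None)
a=cv2.imread("pics/scene0.png");b=cv2.imread("pics/top0.png")
E
```

```text
clock 0.0
position [0.1965, -0.4864, 0.2201]
ee_rot [[0.9272, 0.3745, -0.0004], [0.3745, -0.9272, 0.0016], [0.0002, -0.0016, -1.0]]
contact_force [-0.1461, 0.1423, 0.4454]
gripper_width 1.0008
joint_positions [-1.333, 0.3427, 1.525, -0.0, 1.2754, -0.146]
scene [-0.257  0.49   0.806] [ 0.7  -0.39 -0.6 ] ['camera_matrix', 'extrinsics', 'E']
tray 0.82 [359.0, 210.0, 95.0, 52.0] 1242 [[0.374, -0.338, 0.005], [0.588, -0.217, 0.01], [0.648, -0.148, 0.025]]
rake 0.77 [110.0, 286.0, 40.0, 36.0] 470 [[0.562, 0.469, 0.013], [0.582, 0.517, 0.031], [0.61, 0.563, 0.086]]
rake 0.73 [186.0, 257.0, 44.0, 37.0] 582 [[0.565, 0.243, 0.003], [0.587, 0.305, 0.02], [0.625, 0.373, 0.038]]
rake 0.6 [183.0, 251.0, 37.0, 32.0] 299 [[0.578, 0.261, 0.033], [0.593, 0.309, 0.051], [0.615, 0.356, 0.092]]
rake_rest 0.91 [184.0, 259.0, 44.0, 35.0] 533 [[0.564, 0.246, 0.004], [0.585, 0.31, 0.019], [0.622, 0.374, 0.038]]
bottle 0.59 [244.0, 270.0, 24.0, 53.0] 1087 [[0.408, 0.175, 0.01], [0.421, 0.208, 0.086], [0.452, 0.231, 0.138]]
timer 0.68 [425.0, 206.0, 23.0, 13.0] 240 [[0.425, -0.513, 0.004], [0.455, -0.477, 0.01
[... 1107 characters left out ...]
013], [0.492, -0.453, 0.018]]
beaker 0.77 [346.0, 164.0, 30.0, 25.0] 517 [[0.697, -0.216, 0.017], [0.733, -0.186, 0.035], [0.763, -0.15, 0.09]]
rod_1 0.65 [369.0, 228.0, 32.0, 11.0] 89 [[0.515, -0.3, 0.01], [0.534, -0.255, 0.014], [0.556, -0.214, 0.019]]
rod_1 0.6 [373.0, 206.0, 30.0, 6.0] 80 [[0.591, -0.315, 0.007], [0.597, -0.269, 0.013], [0.604, -0.225, 0.018]]
rod_1 0.59 [364.0, 239.0, 2.0, -2.0] 4 [[0.499, -0.248, 0.009], [0.499, -0.243, 0.012], [0.499, -0.24, 0.016]]
rod_1 0.42 [356.0, 245.0, 12.0, 6.0] 27 [[0.474, -0.233, 0.008], [0.48, -0.219, 0.013], [0.483, -0.203, 0.018]]
rod_1 0.38 [369.0, 219.0, 38.0, 5.0] 92 [[0.559, -0.3, 0.003], [0.566, -0.262, 0.012], [0.575, -0.204, 0.018]]
```

View pics/top0.png

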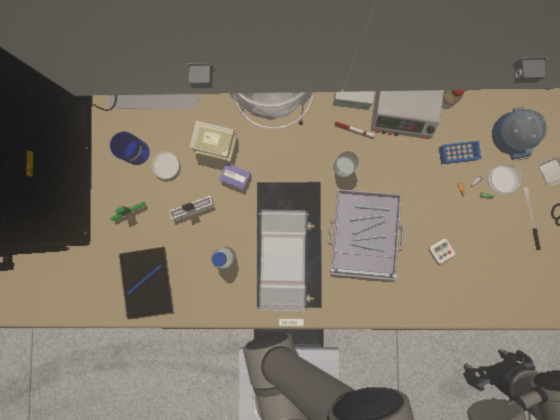

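View pics/scene0.png

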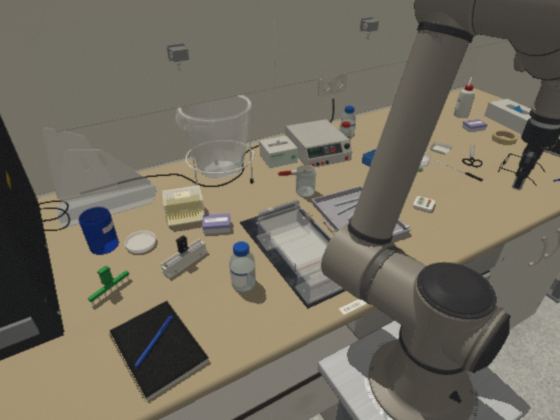

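The top view shows the rake with the black grip in its white rest at px (192,208) and the green look-alike at (128,213). The tray is at (368,235) with the rods on its upper floor. The scene view agrees. I'll move over the tray for a wrist view on the way.

Emit:
send_rows(
  targets=[
    [[2.7,2.4,1.5],0.119,8.5],
    [[2.7,2.4,1.5],0.119,8.5],
    [[2.7,2.4,1.5],0.119,8.5],
    [[2.7,2.4,1.5],0.119,8.5],
    [[2.7,2.4,1.5],0.119,8.5],
    [[2.7,2.4,1.5],0.119,8.5],
    [[2.7,2.4,1.5],0.119,8.5],
    [[2.7,2.4,1.5],0.119,8.5],
    [[2.7,2.4,1.5],0.119,8.5],
    [[2.7,2.4,1.5],0.119,8.5],
    [[0,0,0],0,8.5],
    [[0,0,0],0,8.5],
  ],
)

```text
clock: 2.0
position: [0.4668, -0.2464, 0.3707]
ee_rot: [[-0.004, 1.0, -0.0], [1.0, 0.004, -0.0], [-0.0, -0.0, -1.0]]
contact_force: [0.1, 0.2, -0.5]
gripper_width: 0.992
grasp_force: 0.0
```

Run:
```python
from h import *
st()
d=snap("wrist","w1.png"); np.save("w1.npy",d["W"]); print(d["E"].round(3))
for t in("tray","rod_1"):
    for r in spotter.regions_of("wrist",t)[:8]:
        w=d["W"][r["mask"]]; w=w[~np.isnan(w[:,0])]
        print(t,round(r["confidence"],2),np.round(r["bbox"]).tolist(),len(w),np.percentile(w,[3,50,97],axis=0).round(4).tolist() if len(w) else None)
        if t=="rod_1" and len(w)>30:
            vx,vy,x0,y0=cv2.fitLine(w[:,:2].astype(np.float32),cv2.DIST_HUBER,0,.01,.01).ravel(); print("  line",x0.round(4),y0.round(4),"yaw",np.arctan2(-vx*np.sign(vy),abs(vy)).round(3))
```

```text
clock 2.0
position [0.4668, -0.2464, 0.3707]
ee_rot [[-0.0036, 1.0, -0.0001], [1.0, 0.0036, -0.0003], [-0.0003, -0.0001, -1.0]]
contact_force [0.0523, 0.1834, -0.5402]
gripper_width 0.9915
joint_positions [-0.6307, 0.2806, 1.2067, -0.0004, 1.6543, -0.6343]
[[ 1.    -0.003 -0.003  0.466]
 [ 0.003  0.95   0.312 -0.165]
 [ 0.002 -0.312  0.95   0.523]
 [ 0.     0.     0.     1.   ]]
tray 0.84 [315.0, 152.0, 188.0, 151.0] 19863 [[0.3872, -0.3422, 0.003], [0.5165, -0.2337, 0.0061], [0.6439, -0.145, 0.0216]]
rod_1 0.69 [343.0, 159.0, 6.0, 69.0] 346 [[0.5575, -0.2964, 0.0072], [0.5656, -0.2409, 0.0133], [0.574, -0.1979, 0.0156]]
  line 0.5656 -0.2444 yaw 0.125
rod_1 0.67 [302.0, 162.0, 6.0, 66.0] 286 [[0.4945, -0.3018, 0.0095], [0.5011, -0.2505, 0.0124], [0.5082, -0.2027, 0.0142]]
  line 0.5013 -0.2522 yaw 0.116
rod_1 0.63 [283.0, 159.0, 19.0, 65.0] 351 [[0.4622, -0.2949, 0.0061], [0.4748, -0.2412, 0.0132], [0.4854, -0.1982, 0.0151]]
  line 0.4742 -0.243 yaw -0.212
rod_1 0.58 [359.0, 174.0, 19.0, 72.0] 373 [[0.5901, -0.3197, 0.0058], [0.5975, -0.2615, 0.0133], [0.6064, -0.2159, 0.0154]]
  line 0.5961 -0.2764 yaw -0.1
rod_1 0.56 [322.0, 163.0, 29.0, 63.0] 367 [[0.5152, -0.2994, 0.0067], [0.533, -0.2459, 0.0143], [0.5567, -0.207, 0.0164]]
  line 0.5343 -0.2494 yaw 0.403
```

View pics/w1.png

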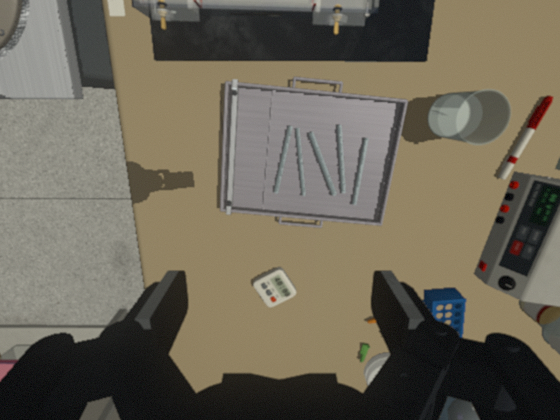

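The wrist view shows the tray with corners at about (230,81), (406,99), (381,223) and (221,211). The bright fence is at column ~232, the step line at ~270, and the five rods at 275–365. Next I'll fit the tray pose and fence, then carry on towards the rake.

```bash
cat >> h.py <<'E'
def proj(d,P):
    K=np.array(d["camera_matrix"]);p=(np.asarray(P)-d["E"][:3,3])@d["E"][:3,:3]
    return np.stack([K[0,2]+K[0,0]*p[...,0]/-p[...,2],K[1,2]+K[1,1]*-p[...,1]/-p[...,2]],-1)
def rect(d,c,yaw,z,hx,hy,s):  # top view of plane z, axes of yaw frame; col=x,row=-y ; s m/px
    xs=np.arange(-hx,hx,s);ys=np.arange(hy,-hy,-s);X,Y=np.meshgrid(xs,ys)
    P=np.stack([c[0]+np.cos(yaw)*X-np.sin(yaw)*Y,c[1]+np.sin(yaw)*X+np.cos(yaw)*Y,0*X+z],-1)
    uv=proj(d,P).astype(np.float32)
    return cv2.remap(d["image"],uv[...,0],uv[...,1],cv2.INTER_LINEAR)
E
python3 - <<'E'
from h import *
d=snap("wrist")
r=spotter.regions_of("wrist","tray")[0]
W=d["W"]; m=r["mask"]&(W[...,2]>0.0165)&(W[...,2]<0.03)
p=W[m][:,:2].astype(np.float32)
m2=r["mask"].astype(np.uint8)
m2=cv2.morphologyEx(m2,cv2.MORPH_OPEN,np.ones((13,13)))
c=max(cv2.findContours(m2,0,1)[0],key=cv2.contourArea)[:,0]
K=np.array(d["camera_matrix"])
ray=np.stack([(c[:,0]-K[0,2])/K[0,0],-(c[:,1]-K[1,2])/K[1,1],-np.ones(len(c))],-1)@d["E"][:3,:3].T
o=d["E"][:3,3]; q=o+ray*((0.022-o[2])/ray[:,2])[:,None]
print("contour rect",cv2.minAreaRect((q[:,:2]*1000).astype(np.float32)))
R=cv2.minAreaRect((q[:,:2]*1000).astype(np.float32))
print("rimpts",cv2.minAreaRect(p*1000),len(p))
a=R[2]; a=a-90 if a>45 else a; yaw=np.radians(a); c=np.array(R[0])/1000; print("yaw",yaw,c)
im=rect(d,c,yaw,0.012,.15,.12,.0005)
cv2.imwrite("pics/t1.png",im)
# depth profile along tray x
Rm=np.array([[np.cos(yaw),np.sin(yaw)],[-np.sin(yaw),np.cos(yaw)]])
w=W[~np.isnan(W[...,0])]; t=(w[:,:2]-c)@Rm.T; k=abs(t[:,1])<.085
for x in np.arange(-.145,-.05,.003):
    s=k&(abs(t[:,0]-x)<.0015); print(round(x*1e3,1),(np.median(w[s,2])*1e3).round(1),end=' | ')
E
```

```text
contour rect ((523.8184814453125, -244.68780517578125), (204.6030731201172, 252.4097900390625), 84.82117462158203)
rimpts ((513.686767578125, -243.3248291015625), (229.6947479248047, 270.89605712890625), 84.71812438964844) 2332
yaw -0.09038755423923484 [ 0.52381848 -0.24468781]
-145.0 20.8 | -142.0 20.9 | -139.0 5.0 | -136.0 4.2 | -133.0 17.6 | -130.0 447.5 | -127.0 449.2 | -124.0 449.9 | -121.0 449.0 | -118.0 448.0 | -115.0 444.8 | -112.0 440.2 | -109.0 440.3 | -106.0 430.2 | -103.0 429.9 | -100.0 417.4 | -97.0 456.7 | -94.0 457.9 | -91.0 459.6 | -88.0 462.4 | -85.0 463.9 | -82.0 465.2 | -79.0 465.4 | -76.0 460.8 | -73.0 459.5 | -70.0 458.8 | -67.0 458.7 | -64.0 459.0 | -61.0 459.4 | -58.0 459.6 | -55.0 459.1 | -52.0 458.7 |
```

View pics/t1.png

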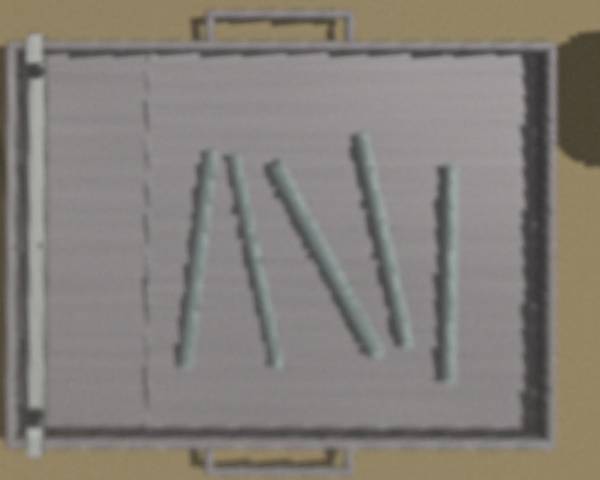

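Emit:
send_rows(
  targets=[
    [[1,4,0],0.03,8.5],
    [[1,4,0],0.03,8.5],
    [[1,4,0],0.03,8.5],
    [[1,4,0],0.03,8.5],
    [[1,4,0],0.03,8.5],
    [[1,4,0],0.03,8.5],
    [[1,4,0],0.03,8.5],
    [[1,4,0],0.03,8.5],
    [[1,4,-2],0.03,8.5],
    [[1,4,-4],0.03,8.5],
    [[0.5,3.5,-3],0.03,8.5],
    [[0,0,0],0,8.5],
  ],
)

```text
clock: 3.45
position: [0.5683, 0.1856, 0.2804]
ee_rot: [[-0.33, 0.944, -0.01], [0.944, 0.33, -0.0], [0.003, -0.009, -1.0]]
contact_force: [-0.5, -1.0, -0.4]
gripper_width: 0.996
grasp_force: 0.0
```

Run:
```python
from h import *
st()
d=snap("wrist","w2.png"); W=d["W"]
for t in("rake","rake_rest"):
    for r in spotter.regions_of("wrist",t)[:4]:
        w=W[r["mask"]]; w=w[~np.isnan(w[:,0])]
        print(t,round(r["confidence"],2),np.round(r["bbox"]).tolist(),len(w),np.percentile(w,[3,50,97],axis=0).round(4).tolist())
        for lo,hi in((.03,.042),(.07,.1)):
            q=w[(w[:,2]>lo)&(w[:,2]<hi)]
            if len(q)>20: print("  ",lo,len(q),np.median(q[:,2]).round(4),cv2.minAreaRect((q[:,:2]*1000).astype(np.float32)))
```

```text
clock 3.45
position [0.5683, 0.1856, 0.2804]
ee_rot [[-0.3301, 0.9439, -0.0095], [0.9439, 0.3301, -0.0005], [0.0027, -0.0091, -1.0]]
contact_force [-0.5137, -1.014, -0.3702]
gripper_width 0.9957
joint_positions [0.1869, 0.4513, 1.1925, 0.0013, 1.5073, -0.1496]
rake 0.62 [339.0, 77.0, 37.0, 136.0] 2585 [[0.5641, 0.2483, 0.0037], [0.5902, 0.3163, 0.0253], [0.6279, 0.3759, 0.0363]]
   0.03 1097 0.0345 ((598.8956909179688, 312.51910400390625), (27.69141387939453, 138.57733154296875), 19.970935821533203)
rake_rest 0.95 [339.0, 77.0, 40.0, 136.0] 2449 [[0.5641, 0.2492, 0.0038], [0.5894, 0.3189, 0.0249], [0.6278, 0.3758, 0.0363]]
   0.03 1040 0.0344 ((598.8834838867188, 312.41741943359375), (27.61434555053711, 138.10414123535156), 20.023128509521484)
```

View pics/w2.png

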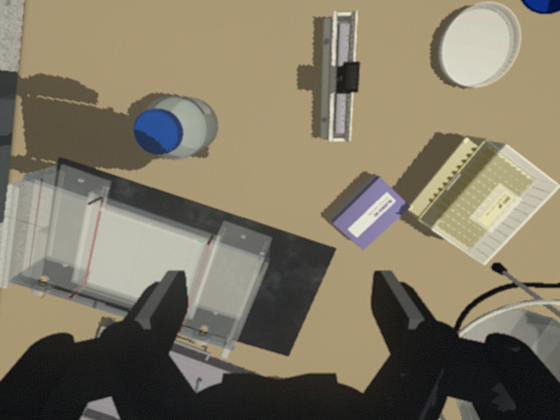

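The rectified tray (0.5 mm/px) shows the step at column 147 and the fence face at column 46. That puts the tray centre at about (0.514, -0.243), yaw -0.09, with the fence face at x ≈ -116 mm. The second wrist view shows the rest at (339,77) with the rake's black grip at (348,77). I'll locate the grip more precisely.

```bash
cat > grip.py <<'E'
from h import *
d=snap("wrist"); W=d["W"]; g=d["image"].max(-1)
def rep(n,m):
    w=W[m]
    print(n,len(w),np.median(w,axis=0).round(4),[np.round(v,1) for v in cv2.minAreaRect((w[:,:2]*1000).astype(np.float32))] if len(w)>5 else "")
near=(np.hypot(W[...,0]-.6,W[...,1]-.31)<.09)
rep("grip top",near&(g<70)&(W[...,2]>.082)&(W[...,2]<.1))
rep("grip all",near&(g<70)&(W[...,2]>.05)&(W[...,2]<.1))
rep("rim",near&(W[...,2]>.031)&(W[...,2]<.042))
rep("bar",near&(W[...,2]>.026)&(W[...,2]<.0345)&(g<150))
E
python3 grip.py
```

```text
grip top 441 [0.598  0.3099 0.0888] [array([598.3, 310.4]), array([14.8, 26.9]), np.float64(19.6)]
grip all 564 [0.5965 0.3094 0.0883] [array([598.3, 310.4]), array([14.9, 27. ]), np.float64(19.6)]
rim 1844 [0.5947 0.3216 0.0338] [array([599.1, 312.2]), array([ 27.7, 139.2]), np.float64(20.1)]
bar 705 [0.5958 0.3146 0.0321] [array([597.6, 311.8]), array([ 24.3, 138.4]), np.float64(20.0)]
```

Emit:
send_rows(
  targets=[
    [[1,4.2,-1.5],0.005,8.5],
    [[1,4.2,-1.5],0.005,8.5],
    [[1,4.1,-1.8],0,8.5],
    [[0,0,-4],0,8.5],
    [[0,0,-4],0,8.5],
    [[0,0,-3],0,8.5],
    [[0,0,-2],0,8.5],
    [[0,0,0],0,8.5],
    [[0,0,0],0,8.5],
    [[0,0,0],0,8.5],
  ],
)

```text
clock: 4.65
position: [0.6019, 0.3078, 0.1107]
ee_rot: [[-0.335, 0.942, 0.004], [0.942, 0.335, 0.002], [0.0, 0.004, -1.0]]
contact_force: [-0.0, -0.2, 0.8]
gripper_width: 0.996
grasp_force: 0.0
```

```bash
python3 -c "
from h import *
st()"; python3 grip.py
```

```text
clock 4.65
position [0.6019, 0.3078, 0.1107]
ee_rot [[-0.3353, 0.9421, 0.0042], [0.9421, 0.3353, 0.0015], [0.0, 0.0045, -1.0]]
contact_force [-0.0479, -0.1843, 0.8023]
gripper_width 0.9964
joint_positions [0.3595, 0.7077, 1.21, -0.0001, 1.2194, 0.0175]
grip top 1166 [0.5978 0.3136 0.0887] [array([598.2, 311.5]), array([15.6, 28.3]), np.float64(20.0)]
grip all 1495 [0.5969 0.3174 0.0882] [array([598.3, 311.6]), array([15.8, 28.3]), np.float64(19.3)]
rim 3623 [0.5911 0.3337 0.0338] [array([598.4, 312.3]), array([ 27.5, 139.3]), np.float64(20.0)]
bar 1708 [0.5919 0.3297 0.0329] [array([597. , 311.9]), array([ 24.6, 139.1]), np.float64(19.9)]
```

Emit:
send_rows(
  targets=[
    [[-0.36,0.37,0],0.005,8.5],
    [[0,0,-2],0,8.5],
    [[0,0,-1.85],0,8.5],
    [[0,0,0],0,8.5],
    [[0,0,0],0,8.5],
  ],
)

```text
clock: 5.2
position: [0.5968, 0.312, 0.0702]
ee_rot: [[-0.341, 0.94, 0.001], [0.94, 0.341, 0.0], [0.0, 0.001, -1.0]]
contact_force: [0.4, 0.5, 0.6]
gripper_width: 0.995
grasp_force: 0.0
```

Emit:
send_rows(
  targets=[
    [[0,0,0],0,3],
    [[0,0,0],0,3],
    [[0,0,0],0,3],
    [[0,0,0],0,3],
    [[0,0,0],0,3],
    [[0,0,0],0,0.5],
    [[0,0,0],0,0.5],
    [[0,0,0],0,0.5],
    [[0,0,0],0,0.5],
    [[0,0,0],0,0.5],
    [[0,0,0],0,0.5],
    [[0,0,0],0,0.5],
  ],
)

```text
clock: 6.4
position: [0.5969, 0.3118, 0.0698]
ee_rot: [[-0.341, 0.94, 0.001], [0.94, 0.341, 0.0], [0.0, 0.001, -1.0]]
contact_force: [-0.2, 0.6, 4.7]
gripper_width: 0.162
grasp_force: 61.4
```

Emit:
send_rows(
  targets=[
    [[0,0,0.5],0,0.5],
    [[0,0,1.5],0,0.5],
    [[0,0,2],0,0.5],
    [[0,0,3],0,0.5],
    [[0,0,4],0,0.5],
    [[0,0,4],0,0.5],
    [[0,0,0],0,0.5],
    [[0,0,0],0,0.5],
  ],
)

```text
clock: 7.2
position: [0.5967, 0.3117, 0.2209]
ee_rot: [[-0.341, 0.94, 0.002], [0.94, 0.341, 0.001], [0.0, 0.002, -1.0]]
contact_force: [0.2, -0.4, -2.4]
gripper_width: 0.167
grasp_force: 60.7
```

Run:
```python
from h import *
st()
d=snap("wrist","w3.png")
c=np.array([0.5138,-0.2425]);y=-.0904
for X,Y in((.106,-.008),(-.069,-.008),(-.0735,-.008)):
    print(X,c+[X*np.cos(y)-Y*np.sin(y),X*np.sin(y)+Y*np.cos(y)])
```

```text
clock 7.2
position [0.5967, 0.3117, 0.2209]
ee_rot [[-0.341, 0.94, 0.0017], [0.9401, 0.341, 0.0007], [0.0, 0.0019, -1.0]]
contact_force [0.1981, -0.3761, -2.3774]
gripper_width 0.1674
joint_positions [0.3677, 0.6251, 1.0572, -0.0, 1.4574, 0.0197]
0.106 [ 0.61864496 -0.26003669]
-0.069 [ 0.44435953 -0.24423823]
-0.0735 [ 0.43987791 -0.24383198]
```

View pics/w3.png

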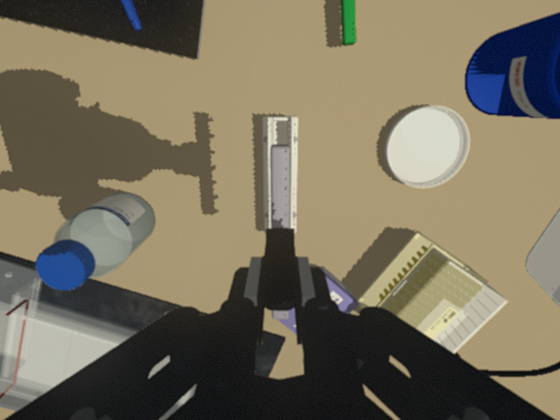

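The picture shows the rake held, with its bar parallel to the empty rest channel at (281,175). Now I'll carry it over the far end of the tray.

Emit:
send_rows(
  targets=[
    [[0.1,-3,0],-0.03,0.5],
    [[0.2,-4.8,0],-0.04,0.5],
    [[0.2,-4.8,0],-0.04,0.5],
    [[0.2,-4.8,0],-0.04,0.5],
    [[0.2,-4.8,0],-0.04,0.5],
    [[0.2,-4.8,0],-0.04,0.5],
    [[0.2,-4.8,0],-0.04,0.5],
    [[0.2,-4.8,0],-0.04,0.5],
    [[0.2,-4.8,0],-0.04,0.5],
    [[0.2,-4.8,0],-0.04,0.5],
    [[0.2,-4.8,0],-0.04,0.5],
    [[0.1,-4,0],-0.01,0.5],
  ],
)

```text
clock: 8.45
position: [0.6174, -0.2406, 0.2171]
ee_rot: [[0.094, 0.996, -0.004], [0.996, -0.094, 0.002], [0.001, -0.004, -1.0]]
contact_force: [-0.1, 0.6, -2.0]
gripper_width: 0.168
grasp_force: 60.7
```

Emit:
send_rows(
  targets=[
    [[0,-2,0],0,0.5],
    [[0,0,0],0,0.5],
    [[0,0,0],0,0.5],
    [[0,0,0],0,0.5],
  ],
)

```text
clock: 8.85
position: [0.6187, -0.2565, 0.219]
ee_rot: [[0.09, 0.996, -0.001], [0.996, -0.09, 0.001], [0.001, -0.001, -1.0]]
contact_force: [0.5, -0.0, -1.3]
gripper_width: 0.168
grasp_force: 60.7
```

Emit:
send_rows(
  targets=[
    [[0,-0.3,-3],0,0.5],
    [[0,0,-4],0,0.5],
    [[0,0,-3],0,0.5],
    [[0,0,-2],0,0.5],
    [[0,0,-1.5],0,0.5],
    [[0,0,-0.6],0,0.5],
    [[0,0,0],0,0.5],
    [[0,0,0],0,0.5],
    [[0,0,0],0,0.5],
  ],
)

```text
clock: 9.75
position: [0.6194, -0.2613, 0.0799]
ee_rot: [[0.091, 0.996, 0.002], [0.996, -0.091, -0.001], [-0.001, 0.002, -1.0]]
contact_force: [1.1, -0.1, -1.7]
gripper_width: 0.163
grasp_force: 60.7
```

Run:
```python
from h import *
st()
snap("wrist","w4.png")
```

```text
clock 9.75
position [0.6194, -0.2613, 0.0799]
ee_rot [[0.0914, 0.9958, 0.002], [0.9958, -0.0914, -0.0011], [-0.0009, 0.0021, -1.0]]
contact_force [1.1168, -0.0537, -1.7055]
gripper_width 0.1633
joint_positions [-0.5131, 0.7323, 1.2529, 0.0, 1.154, -0.4216]
```

View pics/w4.png

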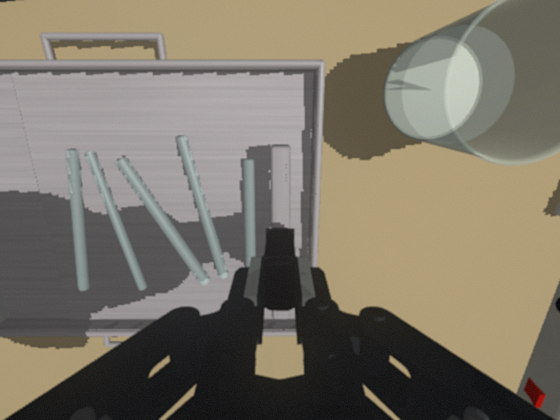

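The rake (bar at column 281) stands between the last rod (column 249) and the far wall (column 315), with room on both sides. Lowering to about 1.5 mm above the floor.

Emit:
send_rows(
  targets=[
    [[0,0,-0.4],0,0.5],
    [[0,0,-0.3],0,0.5],
    [[0,0,0],0,0.5],
    [[0,0,0],0,0.5],
    [[0,0,0],0,0.5],
  ],
)

```text
clock: 10.3
position: [0.6187, -0.2613, 0.0715]
ee_rot: [[0.092, 0.996, 0.0], [0.996, -0.092, -0.0], [-0.0, 0.0, -1.0]]
contact_force: [0.3, -0.2, -2.3]
gripper_width: 0.165
grasp_force: 60.7
```

Emit:
send_rows(
  targets=[
    [[-0.2,0.02,0.1],0,0.5],
    [[-0.4,0.036,0],0,0.5],
    [[-0.4,0.036,0],0,0.5],
    [[-0.4,0.036,0],0,0.5],
    [[-0.4,0.036,0],0,0.5],
    [[-0.4,0.036,0],0,0.5],
    [[-0.4,0.036,0],0,0.5],
    [[-0.4,0.036,0],0,0.5],
    [[-0.4,0.036,0],0,0.5],
    [[-0.4,0.036,0],0,0.5],
    [[-0.4,0.036,0],0,0.5],
    [[-0.4,0.036,0],0,0.5],
  ],
)

```text
clock: 11.5
position: [0.5724, -0.2571, 0.0725]
ee_rot: [[0.092, 0.996, 0.0], [0.996, -0.092, -0.0], [-0.0, 0.0, -1.0]]
contact_force: [0.3, -0.3, -1.6]
gripper_width: 0.159
grasp_force: 60.7
```

Emit:
send_rows(
  targets=[
    [[-0.4,0.036,0],0,0.5],
    [[-0.4,0.036,0],0,0.5],
    [[-0.4,0.036,0],0,0.5],
    [[-0.4,0.036,0],0,0.5],
    [[-0.4,0.036,0],0,0.5],
    [[-0.4,0.036,0],0,0.5],
    [[-0.4,0.036,0],0,0.5],
    [[-0.4,0.036,0],0,0.5],
  ],
)

```text
clock: 12.3
position: [0.5404, -0.2542, 0.0725]
ee_rot: [[0.092, 0.996, 0.0], [0.996, -0.092, -0.0], [-0.0, 0.0, -1.0]]
contact_force: [-0.4, -0.5, -2.5]
gripper_width: 0.165
grasp_force: 60.7
```

Run:
```python
from h import *
d=snap("wrist","w5.png")
```

```text
(no output)
```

View pics/w5.png

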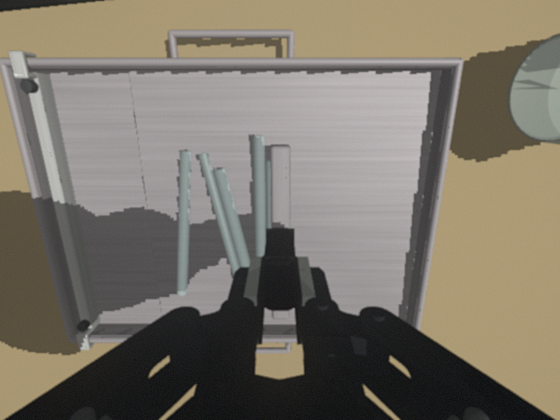

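The rods are gathering in front of the rake (bar at column 281). Rods lie at columns 262, 230, 212 and 184, and the step is at ~140. I'll carry on towards the step.

Emit:
send_rows(
  targets=[
    [[-0.4,0.036,0],0,0.5],
    [[-0.4,0.036,0],0,0.5],
    [[-0.4,0.036,0],0,0.5],
    [[-0.4,0.036,0],0,0.5],
    [[-0.4,0.036,0],0,0.5],
    [[-0.4,0.036,0],0,0.5],
    [[-0.4,0.036,0],0,0.5],
    [[-0.4,0.036,0],0,0.5],
    [[-0.4,0.036,0],0,0.5],
    [[-0.4,0.036,0],0,0.5],
  ],
)

```text
clock: 13.35
position: [0.5004, -0.2506, 0.0725]
ee_rot: [[0.092, 0.996, 0.0], [0.996, -0.092, -0.0], [-0.0, 0.0, -1.0]]
contact_force: [-0.4, -0.6, -1.8]
gripper_width: 0.162
grasp_force: 60.7
```

Emit:
send_rows(
  targets=[
    [[-0.4,0.036,0],0,0.5],
    [[-0.4,0.036,0],0,0.5],
    [[-0.4,0.036,0],0,0.5],
    [[-0.4,0.036,0],0,0.5],
    [[-0.4,0.036,0],0,0.5],
    [[-0.4,0.036,0],0,0.5],
    [[-0.4,0.036,0],0,0.5],
    [[-0.4,0.036,0],0,0.5],
    [[-0.4,0.036,0],0,0.5],
    [[0,0,0],0,0.5],
  ],
)

```text
clock: 14.35
position: [0.4641, -0.2473, 0.0725]
ee_rot: [[0.092, 0.996, -0.0], [0.996, -0.092, 0.0], [0.0, -0.0, -1.0]]
contact_force: [0.2, 1.1, -1.5]
gripper_width: 0.164
grasp_force: 60.7
```

```bash
cat > bay.py <<'E'
from h import *
import sys
d=snap("wrist"); s=monitor.state(); p=np.array(s["position"]); y=-.0904;c=np.array([.5138,-.2425])
R=np.array([[np.cos(y),np.sin(y)],[-np.sin(y),np.cos(y)]])
print("F",np.round(s["contact_force"],2),"pos",p.round(4),"tray XY tcp",(R@(p[:2]-c)*1e3).round(1),"tip h over tray",((p[2]-.0638)*1e3).round(2))
im=rect(d,c,y,0.011,.14,.1,.0005)[:, :300]   # X -140..+10
cv2.imwrite("pics/%s.png"%sys.argv[1],cv2.resize(im,None,fx=1.5,fy=1.5))
for r in spotter.regions_of("wrist","rod_1")[:8]:
    w=d["W"][r["mask"]]; w=w[~np.isnan(w[:,0])]
    if len(w)<20: print("few",r["bbox"]);continue
    t=(w[:,:2]-c)@R.T*1e3
    print(round(r["confidence"],2),np.round(r["bbox"]).tolist(),"X med",np.percentile(t[:,0],[3,50,97]).round(1),"Y",np.percentile(t[:,1],[2,98]).round(),"ztop",np.percentile(w[:,2],90).round(4))
E
python3 bay.py b1
```

```text
F [ 0.01  0.14 -1.23] pos [ 0.4645 -0.2474  0.0725] tray XY tcp [-48.7  -9.3] tip h over tray 8.73
0.9 [248.0, 219.0, 12.0, 99.0] X med [-76.4 -72.2 -68.3] Y [-39.  31.] ztop 0.0134
0.8 [223.0, 220.0, 15.0, 148.0] X med [-92.3 -88.1 -84.5] Y [-59.  46.] ztop 0.0124
0.72 [265.0, 197.0, 7.0, 76.0] X med [-59.8 -57.4 -55.2] Y [-11.  37.] ztop 0.0148
0.67 [238.0, 212.0, 13.0, 115.0] X med [-83.8 -80.1 -77.2] Y [-41.  40.] ztop 0.0115
0.58 [259.0, 197.0, 14.0, 119.0] X med [-67.4 -63.6 -60.1] Y [-30.  52.] ztop 0.0145
```

Emit:
send_rows(
  targets=[
    [[-0.2,0.018,0],0,0.5],
    [[-0.2,0.018,0],0,0.5],
    [[-0.2,0.018,0],0,0.5],
    [[-0.2,0.018,0],0,0.5],
    [[-0.2,0.018,0],0,0.5],
    [[-0.2,0.018,0],0,0.5],
    [[-0.2,0.018,0],0,0.5],
    [[-0.2,0.018,0],0,0.5],
    [[0,0,0],0,0.5],
  ],
)

```text
clock: 15.35
position: [0.4483, -0.2459, 0.0725]
ee_rot: [[0.092, 0.996, -0.0], [0.996, -0.092, 0.0], [0.0, -0.0, -1.0]]
contact_force: [-1.1, 0.6, -2.5]
gripper_width: 0.163
grasp_force: 60.7
```

```bash
python3 bay.py b2
```

```text
F [ 0.51  0.02 -1.76] pos [ 0.4485 -0.2459  0.0725] tray XY tcp [-64.7  -9.3] tip h over tray 8.71
0.95 [260.0, 195.0, 11.0, 120.0] X med [-82.2 -78.6 -75.1] Y [-31.  52.] ztop 0.0125
0.94 [238.0, 210.0, 11.0, 121.0] X med [-98.3 -95.  -92.1] Y [-42.  40.] ztop 0.0115
0.83 [224.0, 219.0, 17.0, 144.0] X med [-107.1 -102.5  -99. ] Y [-58.  46.] ztop 0.0124
0.79 [265.0, 194.0, 7.0, 72.0] X med [-74.6 -72.9 -71.3] Y [-10.  37.] ztop 0.0125
0.61 [250.0, 216.0, 17.0, 99.0] X med [-91.6 -87.2 -83. ] Y [-38.  31.] ztop 0.0134
```

Emit:
send_rows(
  targets=[
    [[-0.2,0.018,0],0,0.5],
    [[-0.2,0.018,0],0,0.5],
    [[-0.2,0.018,0],0,0.5],
    [[-0.1,0.009,0],0,0.5],
    [[0,0,-0.08],0,0.5],
    [[0,0,-0.07],0,0.5],
    [[0,0,0],0,0.5],
  ],
)

```text
clock: 16.15
position: [0.4417, -0.2453, 0.0709]
ee_rot: [[0.092, 0.996, -0.0], [0.996, -0.092, 0.0], [0.0, -0.0, -1.0]]
contact_force: [0.1, 0.2, -1.9]
gripper_width: 0.165
grasp_force: 60.7
```

```bash
python3 bay.py b3; python3 -c "
from h import *
for i in range(4): snap('top'); print(np.round(monitor.state()['contact_force'],2))"
```

```text
F [-0.81 -1.28 -2.71] pos [ 0.4417 -0.2453  0.0709] tray XY tcp [-71.6  -9.3] tip h over tray 7.11
0.84 [238.0, 211.0, 11.0, 118.0] X med [-105.5 -101.7  -98.6] Y [-41.  40.] ztop 0.0114
0.72 [261.0, 196.0, 12.0, 121.0] X med [-89.2 -85.4 -81.8] Y [-30.  52.] ztop 0.0125
0.71 [264.0, 194.0, 6.0, 72.0] X med [-81.4 -79.6 -78. ] Y [-9. 37.] ztop 0.0125
0.62 [226.0, 219.0, 16.0, 146.0] X med [-112.8 -108.9 -105.7] Y [-56.  45.] ztop 0.0125
0.58 [249.0, 217.0, 14.0, 100.0] X med [-98.6 -93.9 -89.7] Y [-37.  31.] ztop 0.0134
[-0.06  0.09 -1.65]
[ 0.15 -0.23 -2.32]
[-0.19 -0.21 -1.78]
[-0.06 -0.38 -2.16]
```

Emit:
send_rows(
  targets=[
    [[-0.1,0.009,-0.03],0,0.5],
    [[-0.1,0.009,0],0,0.5],
    [[0,0,0],0,0.5],
  ],
)

```text
clock: 16.75
position: [0.4396, -0.2451, 0.0707]
ee_rot: [[0.092, 0.996, -0.0], [0.996, -0.092, 0.0], [0.0, -0.0, -1.0]]
contact_force: [0.1, 0.0, -2.1]
gripper_width: 0.162
grasp_force: 60.7
```

Emit:
send_rows(
  targets=[
    [[-0.05,0.0045,0],0,0.5],
    [[0,0,0],0,0.5],
  ],
)

```text
clock: 16.95
position: [0.4392, -0.2451, 0.0707]
ee_rot: [[0.092, 0.996, 0.0], [0.996, -0.092, -0.0], [-0.0, 0.0, -1.0]]
contact_force: [0.4, 0.2, -2.2]
gripper_width: 0.161
grasp_force: 60.7
```

Emit:
send_rows(
  targets=[
    [[-0.05,0.0045,0],0,0.5],
    [[0,0,0],0,0.5],
  ],
)

```text
clock: 17.15
position: [0.4387, -0.2451, 0.0707]
ee_rot: [[0.092, 0.996, 0.0], [0.996, -0.092, -0.0], [-0.0, 0.0, -1.0]]
contact_force: [-0.2, 0.0, -1.4]
gripper_width: 0.167
grasp_force: 60.7
```

Emit:
send_rows(
  targets=[
    [[-0.05,0.0045,0],0,0.5],
    [[0,0,0],0,0.5],
  ],
)

```text
clock: 17.35
position: [0.4382, -0.245, 0.0707]
ee_rot: [[0.092, 0.996, 0.0], [0.996, -0.092, -0.0], [-0.0, 0.0, -1.0]]
contact_force: [0.3, -0.2, -1.3]
gripper_width: 0.166
grasp_force: 60.7
```

Emit:
send_rows(
  targets=[
    [[-0.05,0.0045,0],0,0.5],
    [[0,0,0],0,0.5],
  ],
)

```text
clock: 17.55
position: [0.4377, -0.245, 0.0707]
ee_rot: [[0.092, 0.996, 0.0], [0.996, -0.092, -0.0], [0.0, 0.0, -1.0]]
contact_force: [0.3, 0.0, -1.4]
gripper_width: 0.165
grasp_force: 60.7
```

Emit:
send_rows(
  targets=[
    [[-0.05,0.0045,0],0,0.5],
    [[0,0,0],0,0.5],
  ],
)

```text
clock: 17.75
position: [0.4372, -0.245, 0.0707]
ee_rot: [[0.092, 0.996, 0.0], [0.996, -0.092, -0.0], [-0.0, 0.0, -1.0]]
contact_force: [0.4, 0.3, -1.1]
gripper_width: 0.161
grasp_force: 60.7
```

```bash
python3 bay.py b4
```

```text
F [-0.12  1.35 -2.35] pos [ 0.4372 -0.245   0.0707] tray XY tcp [-76.1  -9.4] tip h over tray 6.91
0.95 [237.0, 210.0, 9.0, 117.0] X med [-109.4 -105.7 -102.8] Y [-40.  40.] ztop 0.0114
0.93 [224.0, 218.0, 15.0, 145.0] X med [-117.3 -113.1 -109.7] Y [-55.  45.] ztop 0.0124
0.92 [249.0, 218.0, 18.0, 98.0] X med [-102.4  -97.9  -93.8] Y [-37.  31.] ztop 0.0134
0.82 [259.0, 194.0, 12.0, 120.0] X med [-93.2 -89.5 -85.9] Y [-29.  53.] ztop 0.0125
0.55 [266.0, 194.0, 7.0, 69.0] X med [-85.9 -83.9 -81.4] Y [-9. 37.] ztop 0.0124
```

Emit:
send_rows(
  targets=[
    [[-0.05,0.0045,0],0,0.5],
    [[0,0,0],0,0.5],
  ],
)

```text
clock: 18.05
position: [0.4369, -0.245, 0.0708]
ee_rot: [[0.092, 0.996, 0.001], [0.996, -0.092, -0.0], [-0.0, 0.001, -1.0]]
contact_force: [1.3, 0.1, -2.4]
gripper_width: 0.163
grasp_force: 60.7
```

Emit:
send_rows(
  targets=[
    [[-0.05,0.0045,0],0,0.5],
    [[0,0,0],0,0.5],
  ],
)

```text
clock: 18.25
position: [0.4365, -0.245, 0.0708]
ee_rot: [[0.092, 0.996, 0.001], [0.996, -0.092, -0.0], [-0.0, 0.001, -1.0]]
contact_force: [2.3, -0.4, -1.5]
gripper_width: 0.164
grasp_force: 60.6
```

Emit:
send_rows(
  targets=[
    [[-0.05,0.0045,0],0,0.5],
    [[0,0,0],0,0.5],
  ],
)

```text
clock: 18.45
position: [0.4361, -0.245, 0.0709]
ee_rot: [[0.092, 0.996, 0.001], [0.996, -0.092, -0.0], [-0.0, 0.001, -1.0]]
contact_force: [3.3, 0.2, -1.0]
gripper_width: 0.166
grasp_force: 60.6
```

Emit:
send_rows(
  targets=[
    [[-0.05,0.0045,0],0,0.5],
    [[0,0,0],0,0.5],
    [[0,0,0],0,0.5],
  ],
)

```text
clock: 18.75
position: [0.4357, -0.245, 0.0709]
ee_rot: [[0.092, 0.996, 0.001], [0.996, -0.092, -0.001], [-0.0, 0.001, -1.0]]
contact_force: [4.7, 0.3, -1.5]
gripper_width: 0.163
grasp_force: 60.7
```

Emit:
send_rows(
  targets=[
    [[-0.04,0.0036,0],0,0.5],
    [[0,0,0],0,0.5],
    [[0,0,0],0,0.5],
    [[0,0,0],0,0.5],
    [[0,0,0],0,0.5],
    [[0,0,0],0,0.5],
  ],
)

```text
clock: 19.35
position: [0.4353, -0.2449, 0.0709]
ee_rot: [[0.092, 0.996, 0.001], [0.996, -0.092, -0.001], [-0.0, 0.001, -1.0]]
contact_force: [5.0, 0.6, -1.0]
gripper_width: 0.159
grasp_force: 60.7
```

```bash
python3 bay.py b5
```

```text
F [ 4.83 -0.25 -2.21] pos [ 0.4354 -0.245   0.0709] tray XY tcp [-77.9  -9.5] tip h over tray 7.1
0.81 [240.0, 207.0, 12.0, 112.0] X med [-109.2 -105.8 -102.9] Y [-40.  41.] ztop 0.0114
0.77 [227.0, 218.0, 12.0, 139.0] X med [-117.1 -113.1 -109.8] Y [-52.  45.] ztop 0.0124
0.65 [252.0, 217.0, 14.0, 97.0] X med [-102.3  -98.1  -94.1] Y [-35.  31.] ztop 0.0135
0.6 [268.0, 196.0, 6.0, 70.0] X med [-85.8 -84.3 -82.9] Y [-10.  36.] ztop 0.0123
```

View pics/b5.png

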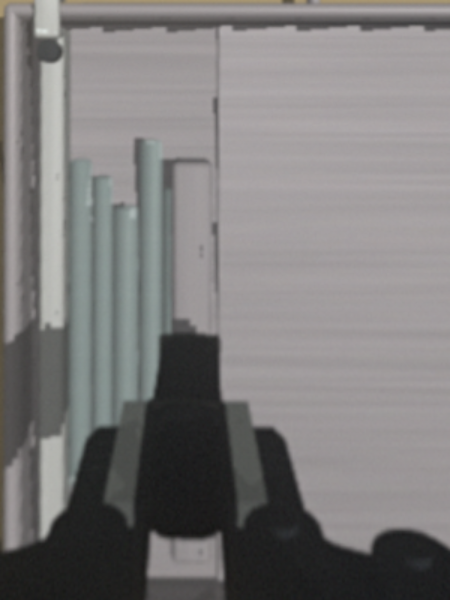

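The row is closed: five parallel rods lie between the fence (x≈52 px) and the rake bar (x≈190 px), left of the step at 217. The force holds at about 5 N. I'll ease off and lift.

Emit:
send_rows(
  targets=[
    [[0.06,-0.0054,0],0,0.5],
    [[0.06,-0.0054,0],0,0.5],
    [[0.06,-0.0054,0],0,0.5],
    [[0.06,-0.0054,0],0,0.5],
    [[0.1,-0.009,0],0,0.5],
    [[0.1,-0.009,0],0,0.5],
    [[0.1,-0.009,0],0,0.5],
    [[0,0,0],0,0.5],
    [[0,0,0.5],0,0.5],
    [[0,0,1],0,0.5],
    [[0,0,2],0,0.5],
  ],
)

```text
clock: 20.55
position: [0.4395, -0.2447, 0.1057]
ee_rot: [[0.092, 0.996, -0.002], [0.996, -0.092, 0.002], [0.001, -0.002, -1.0]]
contact_force: [1.4, -0.5, -1.6]
gripper_width: 0.163
grasp_force: 60.7
```

Emit:
send_rows(
  targets=[
    [[0,0,3],0,0.5],
    [[0,0,4],0,0.5],
    [[0,0,4.4],0,0.5],
    [[3,0,0],0,0.5],
    [[3,0,0],0,0.5],
    [[0,0,0],0,0.5],
    [[0,0,0],0,0.5],
  ],
)

```text
clock: 21.25
position: [0.4999, -0.2449, 0.2198]
ee_rot: [[0.091, 0.996, -0.001], [0.996, -0.091, 0.0], [0.0, -0.001, -1.0]]
contact_force: [-0.7, 0.2, -1.8]
gripper_width: 0.162
grasp_force: 60.7
```

```bash
python3 bay.py b6
python3 - <<'E'
from h import *
st()
E
```

```text
F [-0.3  0.3 -1.6] pos [ 0.4995 -0.2449  0.2198] tray XY tcp [-14.1  -3.7] tip h over tray 155.96
0.85 [215.0, 175.0, 16.0, 89.0] X med [-92.5 -88.4 -85.3] Y [-51.  51.] ztop 0.0124
0.81 [202.0, 184.0, 10.0, 92.0] X med [-108.3 -104.9 -102.4] Y [-64.  39.] ztop 0.0115
0.68 [211.0, 196.0, 12.0, 86.0] X med [-101.1  -96.8  -93.7] Y [-75.  27.] ztop 0.0134
0.66 [221.0, 189.0, 13.0, 96.0] X med [-85.3 -80.5 -77.3] Y [-71.  36.] ztop 0.0123
0.58 [195.0, 182.0, 14.0, 95.0] X med [-117.1 -112.2 -108.8] Y [-59.  45.] ztop 0.0123
clock 21.35
position [0.4993, -0.245, 0.2198]
ee_rot [[0.092, 0.9958, -0.0009], [0.9958, -0.092, 0.0003], [0.0002, -0.0009, -1.0]]
contact_force [-0.1045, 0.0783, -1.4009]
gripper_width 0.1664
joint_positions [-0.5939, 0.4006, 1.4378, -0.0003, 1.304, -0.5017]
```

View pics/b6.png

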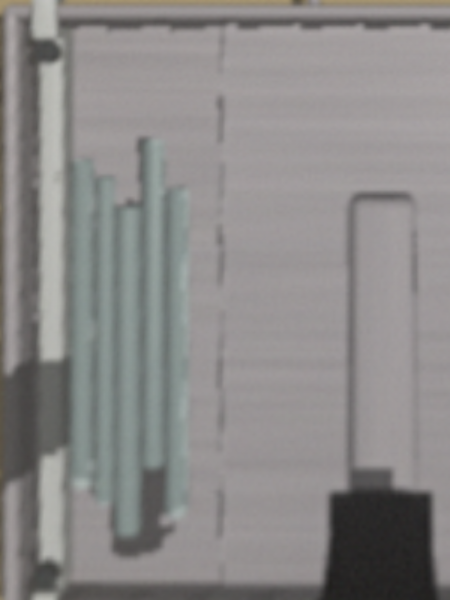

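All five rods lie side by side along the fence (columns 70–188), well short of the step at column 221. Now I'll take the rake back to its rest.

Emit:
send_rows(
  targets=[
    [[0.8,3.4,0],0.03,0.5],
    [[0.8,4.8,0],0.04,0.5],
    [[0.8,4.8,0],0.04,0.5],
    [[0.8,4.8,0],0.04,0.5],
    [[0.8,4.8,0],0.04,0.5],
    [[0.8,4.8,0],0.04,0.5],
    [[0.8,4.8,0],0.04,0.5],
    [[0.8,4.8,0],0.04,0.5],
    [[0.8,4.8,0],0.04,0.5],
    [[0.8,4.8,0],0.04,0.5],
    [[0.8,4.8,0],0.04,0.5],
    [[0.8,3,0],0.01,0.5],
  ],
)

```text
clock: 22.55
position: [0.5953, 0.3015, 0.2198]
ee_rot: [[-0.344, 0.939, -0.001], [0.939, 0.344, 0.001], [0.001, -0.0, -1.0]]
contact_force: [-0.2, 0.3, -2.1]
gripper_width: 0.161
grasp_force: 60.7
```

Emit:
send_rows(
  targets=[
    [[0,1,0],0,0.5],
    [[0,0,0],0,0.5],
    [[0,0,0],0,0.5],
    [[0,0,0],0,0.5],
  ],
)

```text
clock: 22.95
position: [0.5963, 0.3069, 0.2201]
ee_rot: [[-0.339, 0.941, 0.0], [0.941, 0.339, -0.0], [-0.0, -0.0, -1.0]]
contact_force: [-0.3, 0.3, -0.6]
gripper_width: 0.164
grasp_force: 60.7
```

Emit:
send_rows(
  targets=[
    [[0.06,0.49,0.08],0.002,0.5],
    [[0,0,0],0,0.5],
    [[0,0,0],0,0.5],
    [[0,0,0],0,0.5],
  ],
)

```text
clock: 23.35
position: [0.5968, 0.3135, 0.2205]
ee_rot: [[-0.343, 0.939, 0.0], [0.939, 0.343, -0.0], [-0.0, -0.0, -1.0]]
contact_force: [0.9, 0.0, -1.8]
gripper_width: 0.166
grasp_force: 60.7
```

Run:
```python
from h import *
st()
d=snap("wrist","w7.png"); a=cv2.imread("pics/w3.png",0);b=cv2.imread("pics/w7.png",0)
for n,(r0,r1,c0,c1) in {"bar":(150,222,268,294),"rest":(115,140,260,302),"bg":(100,200,380,470)}.items():
    res=cv2.matchTemplate(b[r0-8:r1+8,c0-8:c1+8],a[r0:r1,c0:c1],cv2.TM_CCOEFF_NORMED);print(n,res.max().round(3),np.array(np.unravel_index(res.argmax(),res.shape))-8)
# bar edges by columns, and local depth
for n,im in(("w3",a),("w7",b)): print(n,im[180:215,262:302].mean(0).astype(int).tolist())
z=d["z_map"]; print("bar z tool", np.nanmedian(d["W"][180:215,275:287,2]))
```

```text
clock 23.35
position [0.5968, 0.3135, 0.2205]
ee_rot [[-0.3427, 0.9394, 0.0], [0.9394, 0.3427, -0.0001], [-0.0001, -0.0, -1.0]]
contact_force [0.885, 0.004, -1.7893]
gripper_width 0.1656
joint_positions [0.3701, 0.6285, 1.0523, -0.0001, 1.4608, 0.0203]
bar 0.944 [0 0]
rest 0.982 [2 0]
bg 0.996 [2 0]
w3 [88, 97, 108, 113, 113, 120, 154, 193, 179, 121, 109, 129, 144, 151, 154, 156, 157, 158, 159, 159, 160, 161, 159, 155, 156, 159, 154, 142, 158, 200, 213, 205, 209, 213, 195, 164, 153, 153, 154, 154]
w7 [89, 101, 111, 114, 114, 137, 182, 204, 172, 116, 109, 130, 145, 151, 154, 155, 157, 159, 159, 159, 160, 161, 159, 155, 156, 159, 153, 144, 173, 212, 215, 209, 213, 214, 191, 160, 152, 153, 154, 154]
bar z tool 0.183890352035073
```

Emit:
send_rows(
  targets=[
    [[0,-0.17,-3],0,0.5],
    [[0,0,-4],0,0.5],
    [[0,0,-3],0,0.5],
    [[0,0,-1],0,0.5],
    [[0,0,0],0,0.5],
    [[0,0,0],0,0.5],
    [[0,0,0],0,0.5],
  ],
)

```text
clock: 24.1
position: [0.598, 0.3125, 0.1129]
ee_rot: [[-0.343, 0.939, 0.004], [0.939, 0.343, 0.001], [0.0, 0.004, -1.0]]
contact_force: [-0.7, -0.5, -1.7]
gripper_width: 0.164
grasp_force: 60.7
```

Emit:
send_rows(
  targets=[
    [[0,0,0],0,0.5],
    [[0,0,0],0,0.5],
  ],
)

```text
clock: 24.3
position: [0.5973, 0.3122, 0.1117]
ee_rot: [[-0.343, 0.939, 0.002], [0.939, 0.343, 0.001], [0.0, 0.002, -1.0]]
contact_force: [-0.5, 0.2, -1.6]
gripper_width: 0.164
grasp_force: 60.7
```

Emit:
send_rows(
  targets=[
    [[-0.03,-0.03,-0.5],0,0.5],
    [[0,0,-0.5],0,0.5],
    [[0,0,-0.5],0,0.5],
    [[0,0,-0.5],0,0.5],
    [[0,0,-0.5],0,0.5],
    [[0,0,-0.5],0,0.5],
    [[0,0,0],0,0.5],
    [[0,0,0],0,0.5],
  ],
)

```text
clock: 25.1
position: [0.5965, 0.3117, 0.0804]
ee_rot: [[-0.343, 0.939, -0.0], [0.939, 0.343, -0.0], [-0.0, -0.0, -1.0]]
contact_force: [0.4, 0.5, -2.5]
gripper_width: 0.163
grasp_force: 60.7
```

Emit:
send_rows(
  targets=[
    [[0,0,-0.4],0,0.5],
    [[0,0,-0.3],0,0.5],
    [[0,0,-0.2],0,0.5],
    [[0,0,0],0,0.5],
    [[0,0,0],0,0.5],
  ],
)

```text
clock: 25.6
position: [0.5965, 0.3117, 0.0715]
ee_rot: [[-0.343, 0.939, 0.0], [0.939, 0.343, -0.0], [-0.0, 0.0, -1.0]]
contact_force: [0.0, -0.8, -2.3]
gripper_width: 0.164
grasp_force: 60.7
```

Emit:
send_rows(
  targets=[
    [[0,0,-0.1],0,0.5],
    [[0,0,-0.08],0,0.5],
    [[0,0,0],0,0.5],
    [[0,0,0],0,0.5],
  ],
)

```text
clock: 26.0
position: [0.5967, 0.3118, 0.0699]
ee_rot: [[-0.343, 0.939, 0.0], [0.939, 0.343, 0.0], [0.0, 0.001, -1.0]]
contact_force: [-0.4, -0.5, -1.2]
gripper_width: 0.167
grasp_force: 60.8
```

Seated to within a few tenths of a millimetre. Opening the fingers and rising.

Emit:
send_rows(
  targets=[
    [[0,0,0],0,3],
    [[0,0,0],0,5],
    [[0,0,0],0,8.5],
    [[0,0,0],0,8.5],
    [[0,0,0],0,8.5],
    [[0,0,0],0,8.5],
    [[0,0,0],0,8.5],
    [[0,0,0],0,8.5],
  ],
)

```text
clock: 26.8
position: [0.5965, 0.3117, 0.0697]
ee_rot: [[-0.343, 0.939, 0.0], [0.939, 0.343, -0.0], [-0.0, 0.0, -1.0]]
contact_force: [-0.7, -0.0, -0.4]
gripper_width: 0.997
grasp_force: 0.0
```

Emit:
send_rows(
  targets=[
    [[0,0,1],0,8.5],
    [[0,0,3],0,8.5],
    [[0,0,4],0,8.5],
    [[0,0,4],0,8.5],
    [[0,0,4],0,8.5],
    [[0,0,4],0,8.5],
    [[0,-4,0],0,8.5],
    [[0,-4,0],0,8.5],
    [[0,-4,0],0,8.5],
    [[0,0,0],0,8.5],
    [[0,0,0],0,8.5],
  ],
)

```text
clock: 27.9
position: [0.5967, 0.191, 0.2707]
ee_rot: [[-0.341, 0.94, 0.001], [0.94, 0.341, 0.001], [0.0, 0.001, -1.0]]
contact_force: [-0.4, 1.2, -0.2]
gripper_width: 0.999
grasp_force: 0.0
```

```bash
python3 grip.py
python3 - <<'E'
from h import *
st()
d=snap("top")
for t in("bottle","timer","beaker","rod_1","rake"):
    for r in spotter.regions_of("top",t)[:6]:
        w=d["W"][r["mask"]]; w=w[~np.isnan(w[:,0])]
        print(t,round(r["confidence"],2),np.round(r["bbox"]).tolist(),np.median(w,axis=0).round(3).tolist() if len(w) else None)
E
```

```text
grip top 489 [0.598  0.3104 0.0887] [array([598.2, 310.5]), array([15. , 26.9]), np.float64(20.3)]
grip all 575 [0.5971 0.3097 0.0884] [array([598.2, 310.4]), array([15.1, 27. ]), np.float64(20.3)]
rim 1968 [0.5946 0.3184 0.0337] [array([599., 312.]), array([ 27.6, 139.4]), np.float64(20.1)]
bar 683 [0.5954 0.3153 0.0322] [array([597.4, 312. ]), array([ 24.3, 138.4]), np.float64(20.0)]
clock 27.95
position [0.5966, 0.192, 0.2705]
ee_rot [[-0.3425, 0.9395, 0.001], [0.9395, 0.3425, 0.0007], [0.0003, 0.0011, -1.0]]
contact_force [0.4967, 0.1855, -0.3962]
gripper_width 0.993
joint_positions [0.1888, 0.5072, 1.1283, 0.0005, 1.5051, -0.1608]
bottle 0.22 [182.0, 216.0, 23.0, 12.0] [0.574, 0.347, 0.009]
bottle 0.17 [369.0, 257.0, 32.0, 3.0] [0.431, -0.245, 0.011]
timer 0.98 [440.0, 250.0, 27.0, 25.0] [0.46, -0.483, 0.013]
beaker 0.89 [346.0, 166.0, 29.0, 28.0] [0.733, -0.186, 0.035]
rod_1 0.64 [364.0, 261.0, 38.0, 4.0] [0.424, -0.248, 0.011]
rod_1 0.44 [366.0, 259.0, 22.0, 5.0] [0.433, -0.247, 0.011]
rake 0.61 [175.0, 212.0, 14.0, 4.0] [0.581, 0.35, 0.032]
rake 0.45 [125.0, 211.0, 32.0, 14.0] [0.589, 0.51, 0.03]
rake 0.25 [370.0, 235.0, 65.0, 92.0] [0.531, -0.252, 0.006]
```

The rake stands back in its rest as found, at the same grip pose within 0.1 mm. The rods are in the bay and the timer and beaker haven't moved. The bottle is only hidden under the arm in this view, and nothing came near it.

```bash
python3 -c "
from plant import ctrl
print(ctrl.hand_in())"
```

```text
the job is handed in; nothing more can be done
None
```

The job is handed in at about 28 s: all five rods lie side by side along the fence after a press of about 5 N, the rake is back in its rest, and the timer and beaker are unmoved; the bottle was hidden by the arm in the last view, but no move went near it.

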